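Clamp the crop scanner to the mushroom bed and start it

ROBOT

A 7-joint arm with a two-finger parallel gripper is mounted at the origin on the work surface. World frame = base frame: x ahead of the robot, y to its left, z up, the work surface at z = 0. Lengths are in m, angles in rad, forces in N, time in s.
With the tool pointing down it reaches from about 0.4 to 0.9 m from the base axis. Payload 5.5 kg.
Tool frame: the origin (TCP) lies on the front face of the gripper's body, between the roots of the fingers; the fingertips stand 73 mm ahead of it and the grasp point (between the pads) lies 54 mm ahead of it; y points along the fingers, x is the direction in which the jaws open and shut, and the axes are right-handed (so a half turn about y gives the same grasp; the last joint's range is limited). The gripper opens to 85 mm and grips with 20 to 120 N. Pads are 22 mm wide; open, the fingers measure 114 mm over their backs; the gripper's body (76 mm by 85 mm) begins 54 mm behind the grasp point. The pads swing forward as they close: fully open they stand 13 mm farther back than shut.
Start: joints at [1.564, 0.501, -0.427, 1.55, 0.221, 1.138, -0.21], TCP at [0.173, -0.626, 0.304] pointing down, gripper open.
Joint ranges: [-2.88, 2.88], [-0.31, 2.03], [-1.54, 1.56], [0.2, 2.42], [-1.41, 4.55], [0.19, 2.02], [-2.57, 2.57]. Speed limits (rad/s): [2.57, 2.57, 3.14, 3.14, 3.14, 3.14, 3.14].

INTERFACE

Orientations are given as a unit quaternion [x, y, z, w].
In Python, from plant import arm gives the robot as it stands.
- The arm moves only by the tool move_arm, never from a script. Its argument "motion" is a list of rows, each a list of 3 entries, a list of its own where there are three numbers: the shift along the world's x, y, z in m, then the turn, a rotation vector about the world's x, y, z in degrees, then the opening in per cent of the stroke, from 0 (shut) to 100 (fully open). A call has 1 to 12 rows; each row shifts and turns the pose as measured when the row begins; what a row does not reach is not made up. A row lasts 1/8 s, in which the tool goes at most 62.5 mm and 10.7 degrees, less where a joint would pass 70% of its speed; a pose out of reach is approached as far as the arm can. A call with a gripper value outside its range is refused whole. The fingers move at their own pace and stop on an object; the grip force is fixed at half the most. Time passes only in rows, so rows that do not move let the fingers close. It gives the time, the measured TCP pose, the force and the opening at its end, in the units of the state.
- arm.get_state(): the state, without advancing time (a new reading comes with each control period).
- arm.snapshot(name): name is "scene" or "side" or "wrist"; returns a dict with "frame" (480x640x3 uint8, red, green, blue), "intrinsics" (3x3 intrinsics, pixels), "xyz" and "rotation" of the camera in the world. Camera axes: x right, y down, z forward; pixel columns grow to the right and rows downward; lengths in m; the calibration is good to about 2 mm. A picture is of the moment at which its call begins. There is no depth.
- arm.job_done(): hands the job in, once; it reports no verdict.
The state is a dict: "t": time; "q": joint angles; "joint_vel": joint speeds; "joint_torque": joint torques, N m; "ee_pos": TCP position; "orientation": TCP orientation; "force": force on the tool from outside, world axes, zero at the start; "wrist_torque": the same for the moment, N m; "opening": finger opening in m.
Only numpy, scipy, OpenCV 4.12 (cv2) and the standard library are available. Lean on these libraries where they do the work, as an engineer would, in place of code of your own. Each camera call takes 0.05 s, during which the arm holds its last target.

TASK

Take the locking pliers out of their pocket with the jaws open, set the jaws over the bare end of the scanner's hook-over plate so that only this plate and the bed board are between them, and squeeze the two handles together until the resistance peaks, gives way and they stay locked. Let go, leaving the pliers clamped on, and start the scanner by pressing the round key on its control box. Leave the scanner where it hangs, do not knock the punnet or the knife away, and press neither of the square keys.

Things in the scene. Friction and masses are not known exactly. Their poses are not given: they have to be found in the camera images.
- pliers_grip (a point): Where to hold the locking pliers (190 mm long, steel, 0.2 kg): midway between their two black rubber handles, 162 mm above the jaw tips, 26 mm below the handle ends. z points along the pliers to the handle ends, y is the line along which handles and jaws open (both sides alike), x across. Handles are 18 mm wide in x; free, over their outer faces, 60 mm apart here, 66 mm at the ends.
- handle_l (a joint): How far the handles are closed (rad, both alike): 0 free; 0.03 at 60 mm finger opening (carry them so: springs push each handle out with 5 N, a full squeeze in the air only shuts the jaws and reopens); 0.09 jaws meet plate and board, 51 mm; resistance peaks at 15 N a handle near 0.14, 40 mm, then gives; dead centre 0.19; locked 0.25, 28 mm, with a hard stop there.
- pliers: The pliers again: origin midway between the jaw tips, axes as pliers_grip. Jaw pads: 18 mm wide in x, 22 mm high from the tips up, 35 mm apart with the handles free, 25 mm as carried. At the start they stand upright, jaws down, in a steel pocket fixed on the deck, 46 mm high, its open mouth 76 x 26 mm.
- pliers_throat (a point): Middle of the throat of the pliers, 52 mm above the jaw tips: the underside of the pair of dark steel side plates that carry the pins (46 mm in y, 25 mm in x over both, 54 mm high).
- plate_end (a point): Where to clamp: bare end of the scanner's plate, at the top edge of the bed board (100 mm above the deck), midway through plate (4 mm) and board (6 mm), together 10.5 mm, 35 mm from the plate's free end. x points across the board away from the robot, y along it to the scanner, z up. The plate is on the robot's side, reaching 60 mm below the edge. Set the jaw tips 35 to 50 mm below the edge.
- scanner: The scanner (0.65 kg, loose): grey 95 x 88 x 64 mm housing on a black arm, hung by a 220 mm long dark steel plate hooked over the board's top edge. Origin on that edge, 85 mm along +y from plate_end, same axes. The hooked part, with a lip behind the board, and above it the arm and housing (up to 185 mm over the edge) are at y from 5 to 100 mm; the plate's bare end is at y from -120 to 5 mm.
- bed: The mushroom bed, fixed: aluminium board 840 mm long, 100 mm high, 6 mm thick, with compost 35 mm high and mushrooms up to 90 mm high behind it. Origin on the deck under the board's middle; x away from the robot, y along the board.
- start_key_top (a point): Middle of the top of the start key: the large round membrane key (34 mm across, 2.5 mm proud, top 54 mm above the deck), alone at one end of the flat top of the scanner's grey control box (120 x 190 x 52 mm, fixed). y points along the box away from its display and two small square keys, z up.
- start_key (a joint): Travel of the round key (m): 0 free, 0.0012 fully down. It makes contact at 0.0007, which takes about 4 N, and springs back.
- key_a (a joint): Travel of a square key (22 mm wide), 120 mm along the box from the round key: not to be pressed.
- key_b (a joint): Travel of the other square key, 80 mm along the box from the round key: not to be pressed.
- punnet: Black plastic punnet with picked mushrooms, 110 x 160 x 62 mm, loose on the deck. Origin under its middle.
- knife: Picking knife with black handle, 160 mm long, 14 mm high, lying on the deck.
Things that resemble listed ones, but are neither listed nor needed, are in the scene too. Leave any purple look-alike of the part that bears start_key_top alone.

How it is judged:
By the outcome, as a careful person would: the job done as asked, in the order asked, and still so for the second after the job is handed in, with the robot touching nothing.
It also fails if it takes over 58 s, if anything falls off the work surface, if the arm or the gripper's body presses on something with over 40 N, if the wrist force passes 120 N, or if a joint passes its speed limit or range.

## Working session

There is one attempt and no reset: what is moved stays moved. The work goes in short steps, Python scripts to look and compute and a tool call to move; the robot and the scene stay as the last step left them, time stands still between calls to the robot, and variables do not carry over. Pictures are saved under pics/ and viewed, and the job is handed in when it is done.

Besides the shell and the picture viewer there is one more tool, called after ">>>" as name(argument=value, ...), one argument or row to a line, values as JSON. move_arm: Moves the arm, as the interface text tells. Its arguments: {"type":"object","properties":{"motion":{"type":"array"}},"required":["motion"]}

```bash
mkdir -p pics; ls
cat > h.py <<'E'
import numpy as np, cv2
from plant import arm
def snap(n,f):
    s=arm.snapshot(n); cv2.imwrite(f'pics/{f}.png',s['frame'][:,:,::-1]); np.savez(f'pics/{f}.npz',**{k:np.array(s[k]) for k in s}); return s
def load(f): return dict(np.load(f'pics/{f}.npz'))
def R(s):
    r=np.array(s['rotation']); 
    if r.shape==(3,3): return r
    from scipy.spatial.transform import Rotation as Q
    return Q.from_quat(r).as_matrix()
def ray(s,u,v):
    d=R(s)@np.linalg.inv(s['intrinsics'])@[u,v,1.]; return np.array(s['xyz']),d/np.linalg.norm(d)
def onz(s,u,v,z):
    o,d=ray(s,u,v); return o+d*(z-o[2])/d[2]
def tri(s1,p1,s2,p2):
    o1,d1=ray(s1,*p1);o2,d2=ray(s2,*p2)
    t=np.linalg.lstsq(np.c_[d1,-d2],o2-o1,rcond=None)[0]
    a=o1+t[0]*d1;b=o2+t[1]*d2
    return (a+b)/2,np.linalg.norm(a-b)
def proj(s,p):
    c=s['intrinsics']@(R(s).T@(np.array(p)-s['xyz'])); return c[:2]/c[2]
E
python3 - <<'E'
from h import *
for n in ('scene','side','wrist'):
    s=snap(n,n+'0'); print(n,np.round(s['xyz'],3),np.round(R(s),3).tolist(),s['intrinsics'].tolist())
print(arm.get_state())
E
```

```text
pics
scene [ 1.044 -0.649  0.792] [[0.716, 0.405, -0.569], [0.698, -0.422, 0.579], [-0.005, -0.811, -0.585]] [[497.8738165914794, 0.0, 316.0106331900641], [0.0, 497.8738165914794, 237.2212979513417], [0.0, 0.0, 1.0]]
side [0.06  0.444 0.677] [[-0.802, -0.4, 0.443], [-0.597, 0.552, -0.582], [-0.012, -0.731, -0.682]] [[435.2369286446689, 0.0, 322.4124447684987], [0.0, 435.2369286446689, 239.32503013751239], [0.0, 0.0, 1.0]]
wrist [ 0.237 -0.608  0.372] [[0.266, -0.93, -0.253], [-0.964, -0.257, -0.067], [-0.003, 0.262, -0.965]] [[419.76710736005316, 0.0, 325.0625046121413], [0.0, 419.76710736005316, 241.02079084308045], [0.0, 0.0, 1.0]]
{'t': 0.15, 'q': array([ 1.56419051,  0.5016559 , -0.42683993,  1.55121192,  0.22081392,
        1.13831403, -0.21029955]), 'joint_vel': array([-2.63445861e-04, -4.10566727e-03, -7.99596859e-05, -2.58490217e-03,
        8.18209642e-04, -5.04154115e-04,  7.25173605e-04]), 'joint_torque': array([-6.81706864e-03, -5.70035148e+01, -5.82589343e+00, -2.81281579e+01,
        1.04753219e-02,  7.81544280e-03, -2.89853620e-05]), 'ee_pos': array([ 0.1731065 , -0.62607759,  0.30308299]), 'orientation': array([-0.5623733 ,  0.42861521, -0.42777305,  0.56305905]), 'force': array([-0.35804337, -0.03871223, -1.149228  ]), 'wrist_torque': array([0.03699187, 0.03854855, 0.01993472]), 'opening': 0.08533078211508478}
```

View pics/scene0.png

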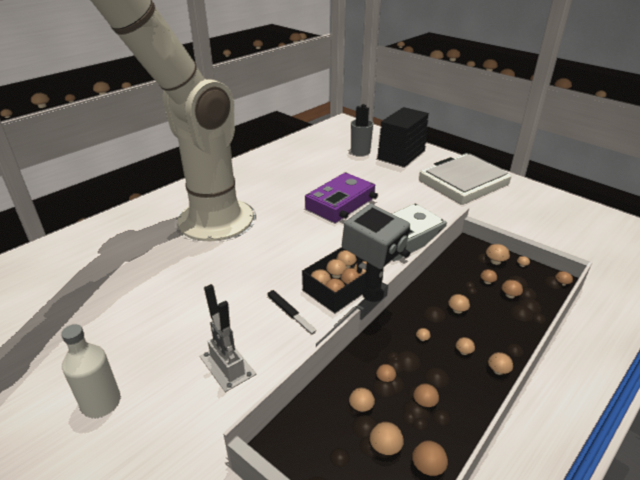

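View pics/side0.png

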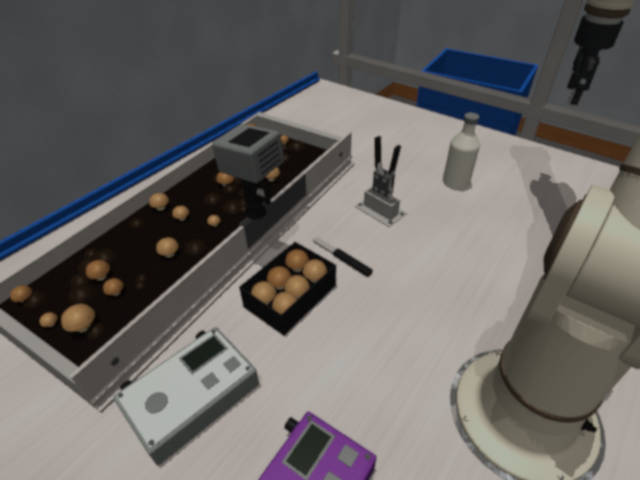

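View pics/wrist0.png

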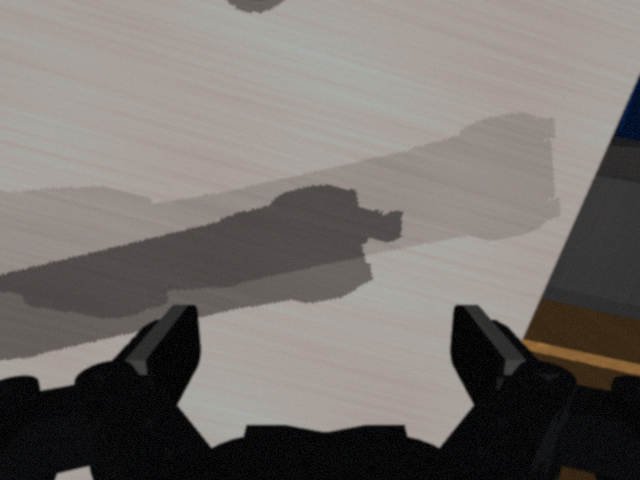

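The grey box, with its round key at side (157,402), is the control box. The purple one at side (320,450) / scene (340,195) is the look-alike. The pliers stand at scene (220,330) / side (383,185), and the plate's dark bare end is at side (285,205). I'll enlarge these.

Run:
```python
from h import *
def crop(f,x,y,w,h,k):
    im=cv2.imread(f'pics/{f}.png')[y:y+h,x:x+w]; return cv2.resize(im,None,fx=k,fy=k,interpolation=cv2.INTER_CUBIC)
cv2.imwrite('pics/c1.png',crop('scene0',180,270,110,130,4.6))
cv2.imwrite('pics/c2.png',crop('side0',335,125,100,110,5.4))
cv2.imwrite('pics/c3.png',crop('side0',200,100,170,130,4.6))
cv2.imwrite('pics/c4.png',crop('side0',90,310,200,160,3.9))
cv2.imwrite('pics/c5.png',crop('scene0',300,190,150,160,3.7))
```

```text
(no output)
```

View pics/c1.png

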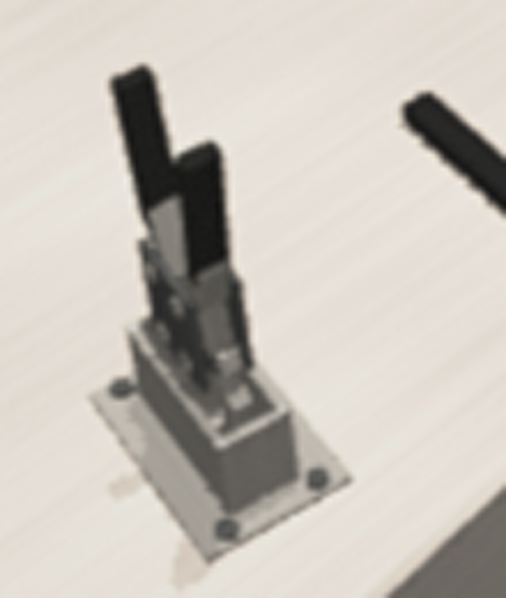

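View pics/c2.png

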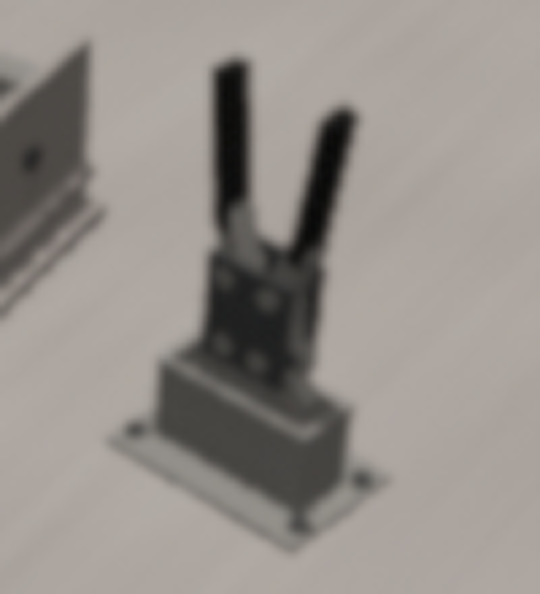

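View pics/c3.png

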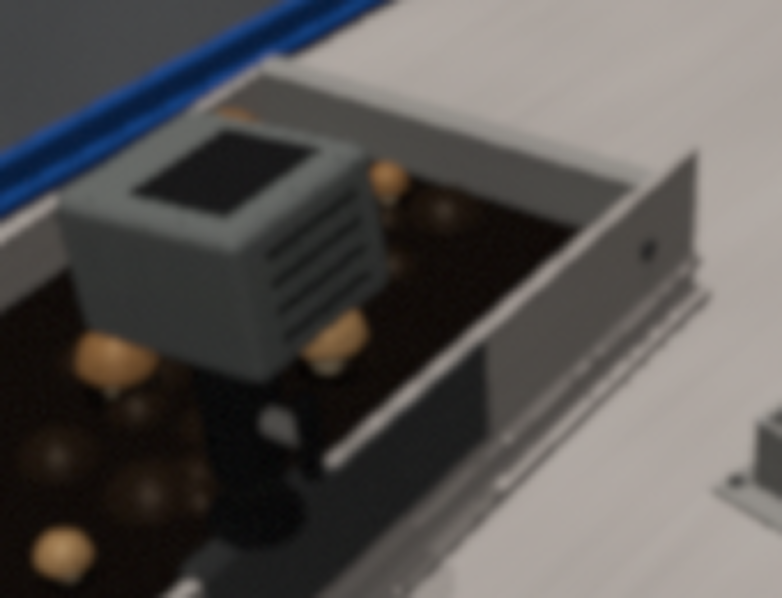

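View pics/c4.png

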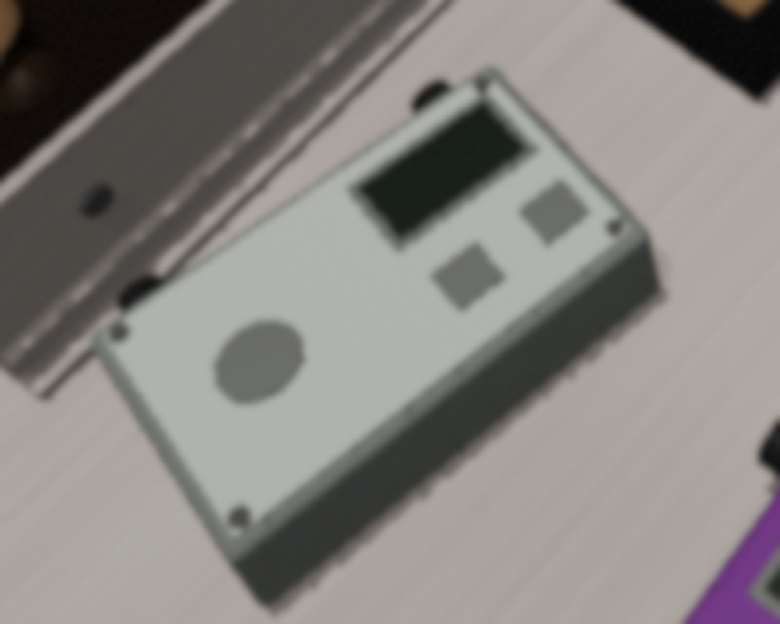

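View pics/c5.png

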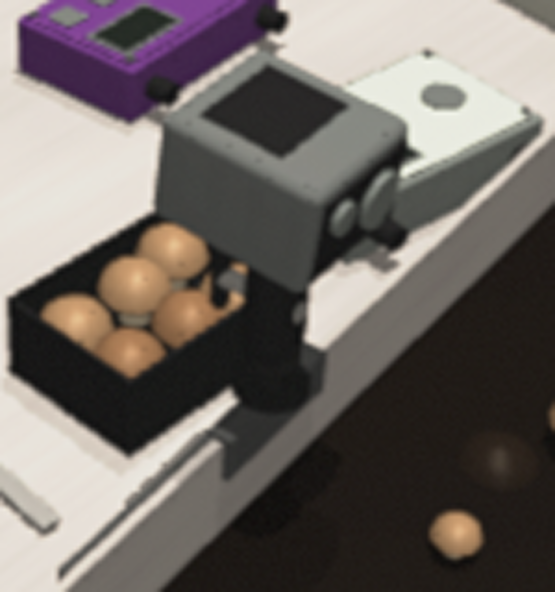

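Run:
```python
from h import *
a=load('scene0');b=load('side0')
c1=lambda x,y:(180+x/4.6,270+y/4.6)
c2=lambda x,y:(335+x/5.4,125+y/5.4)
c3=lambda x,y:(200+x/4.6,100+y/4.6)
c4=lambda x,y:(90+x/3.9,310+y/3.9)
c5=lambda x,y:(300+x/3.7,190+y/3.7)
P=lambda n,x:print(n,np.round(x,4) if not isinstance(x,tuple) else (np.round(x[0],4),round(x[1],4)))
P('key tri',tri(a,c5(443,96),b,c4(258,362)))
P('key side',onz(b,*c4(258,362),.054));P('key scene',onz(a,*c5(443,96),.054))
P('sqA',onz(b,*c4(555,211),.054));P('sqB',onz(b,*c4(468,276),.054))
for n,p,z in [('rimL',(160,360),.046),('rimF',(303,437),.046),('rimR',(350,408),.046)]: P('side '+n,onz(b,*c2(*p),z))
for n,p,z in [('rimL',(130,325),.046),('rimF',(222,445),.046),('rimR',(293,405),.046)]: P('scene '+n,onz(a,*c1(*p),z))
# base plates
for n,p in [('L',(108,440)),('F',(293,550)),('R',(388,480))]: P('side base '+n,onz(b,*c2(*p),0.004))
for n,p in [('L',(90,397)),('F',(210,562)),('R',(352,480))]: P('scene base'+n,onz(a,*c1(*p),0.004))
P('h1',tri(a,c1(134,72),b,c2(340,112)));P('h2',tri(a,c1(198,150),b,c2(231,65)))
P('h1x',tri(a,c1(134,72),b,c2(231,65)))
P('plate free tri',tri(a,c5(60,575),b,c3(487,345)))
P('plate free side',onz(b,*c3(487,345),.1));P('scene',onz(a,*c5(60,575),.1))
P('board end',onz(b,*c3(695,152),.1))
P('board scene near corner',onz(a,228,436,.1));P('board scene far',onz(a,466,211,.1))
for p in [(330,465),(640,192),(560,265)]: P('edge side',onz(b,*c3(*p),.1))
```

```text
key tri (array([0.4552, 0.3485, 0.0504]), np.float64(0.0023))
key side [0.4519 0.3484 0.054 ]
key scene [0.4586 0.3449 0.054 ]
sqA [0.4063 0.234  0.054 ]
sqB [0.4135 0.2755 0.054 ]
side rimL [ 0.4882 -0.2885  0.046 ]
side rimF [ 0.4091 -0.2781  0.046 ]
side rimR [ 0.4027 -0.3074  0.046 ]
scene rimL [ 0.4092 -0.3118  0.046 ]
scene rimF [ 0.4902 -0.3244  0.046 ]
scene rimR [ 0.4948 -0.2908  0.046 ]
side base L [ 0.5031 -0.2723  0.004 ]
side base F [ 0.3965 -0.2558  0.004 ]
side base R [ 0.3862 -0.3216  0.004 ]
scene baseL [ 0.3956 -0.3303  0.004 ]
scene baseF [ 0.504  -0.3468  0.004 ]
scene baseR [ 0.514  -0.2791  0.004 ]
h1 (array([ 0.4212, -0.2973,  0.1901]), np.float64(0.0032))
h2 (array([ 0.4755, -0.3061,  0.189 ]), np.float64(0.0017))
h1x (array([ 0.4551, -0.2995,  0.2055]), np.float64(0.0305))
plate free tri (array([ 0.602 , -0.2043,  0.0953]), np.float64(0.0044))
plate free side [ 0.5961 -0.2005  0.1   ]
scene [ 0.6067 -0.2059  0.1   ]
board end [ 0.6186 -0.421   0.1   ]
board scene near corner [ 0.6368 -0.4304  0.1   ]
board scene far [0.567  0.3838 0.1   ]
edge side [ 0.5951 -0.0808  0.1   ]
edge side [ 0.6188 -0.3667  0.1   ]
edge side [ 0.6104 -0.2811  0.1   ]
```

Run:
```python
from h import *
from scipy.spatial.transform import Rotation as Q
s=arm.get_state();r=Q.from_quat(s['orientation']).as_matrix();print(r.round(3))
print(np.degrees(np.arctan2(r[1,0],r[0,0])))
```

```text
[[ 0.267 -0.     0.964]
 [-0.964  0.001  0.267]
 [-0.002 -1.     0.   ]]
-74.53802681858338
```

Run:
```python
from h import *
a=load('scene0');b=load('side0')
print(onz(a,97,405,0),onz(b,459,184,0),tri(a,(73,333),b,(471,118)))
```

```text
[ 0.35202256 -0.52922193  0.        ] [ 0.3368369  -0.51468851  0.        ] (array([ 0.34858164, -0.5196822 ,  0.18203502]), np.float64(0.0009481457723940556))
```

>>> move_arm(
  motion=[
    [[0.02, 0.04, 0.02], [0, 0, 8], 100],
    [[0.02, 0.045, 0.02], [0, 0, 8], 100],
    [[0.035, 0.045, 0], [0, 0, 8], 100],
    [[0.035, 0.045, 0], [0, 0, 8], 100],
    [[0.035, 0.045, 0], [0, 0, 8], 100],
    [[0.035, 0.04, 0], [0, 0, 8], 100],
    [[0.035, 0.03, 0], [0, 0, 8], 100],
    [[0.035, 0.02, 0], [0, 0, 8], 100],
    [[0.02, 0.01, 0], [0, 0, 2], 100],
    [[0, 0, 0], [0, 0, 0], 100],
  ],
)

```text
t: 1.4
ee_pos: [0.4466, -0.2936, 0.3419]
orientation: [0.707, -0.041, 0.039, -0.705]
force: [0.7, -0.0, 0.6]
opening: 0.0856
```

Run:
```python
from h import *
from scipy.spatial.transform import Rotation as Q
s=arm.get_state();r=Q.from_quat(s['orientation']).as_matrix();print(s['t'],s['ee_pos'],s['q'],r.round(3),s['force'])
print(np.degrees(np.arctan2(r[1,0],r[0,0])))
w=snap('wrist','w1');print(w['xyz'])
```

```text
1.4 [ 0.44663385 -0.29363635  0.34188198] [ 1.22417891  0.32875378 -0.84628375  1.78677445  0.27193042  1.14923399
  0.17816812] [[ 0.994 -0.004  0.113]
 [-0.113 -0.002  0.994]
 [-0.003 -1.    -0.003]] [ 0.73077081 -0.03367892  0.56957638]
-6.467757074791568
[ 0.45476693 -0.22711857  0.41073008]
```

View pics/w1.png

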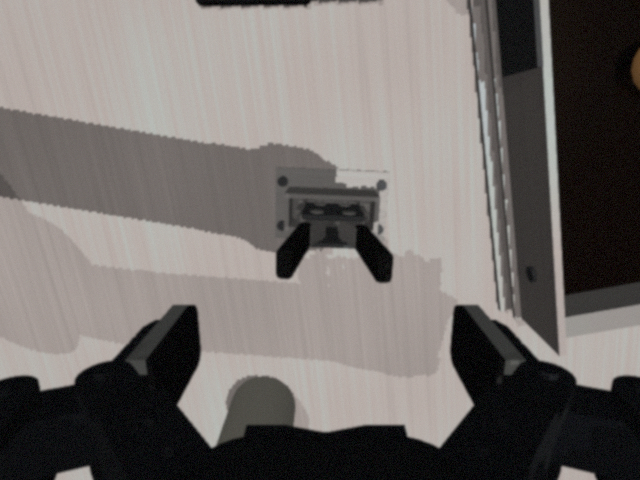

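Run:
```python
from h import *
im=cv2.imread('pics/w1.png')
x=cv2.resize(im[150:300,250:420],None,fx=4.5,fy=4,interpolation=cv2.INTER_CUBIC);cv2.imwrite('pics/c6.png',cv2.resize(im[150:300,250:420],None,fx=4,fy=4,interpolation=cv2.INTER_CUBIC))
cv2.imwrite('pics/c7.png',cv2.resize(im[0:360,440:620],None,fx=1.66,fy=1.66,interpolation=cv2.INTER_CUBIC))
```

```text
(no output)
```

View pics/c6.png

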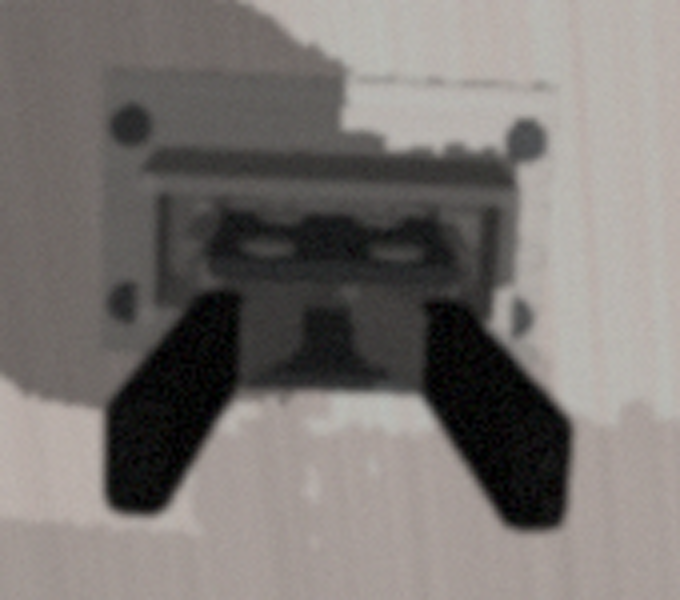

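View pics/c7.png

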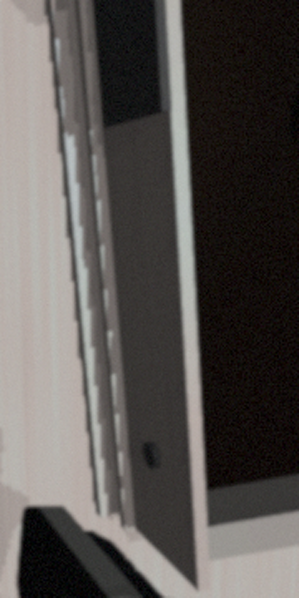

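Run:
```python
from h import *
w=load('w1')
c=lambda x,y:(250+x/4,150+y/4)
d=lambda x,y:(440+x/1.66,y/1.66)
L=onz(w,*c(108,460),.19);Rr=onz(w,*c(571,473),.19);print('handles',L,Rr,(L+Rr)/2,np.linalg.norm(L-Rr),np.degrees(np.arctan2(*(Rr-L)[[1,0]])))
q=[onz(w,*c(*p),.046) for p in [(150,160),(516,180)]];print('rim back',q, np.degrees(np.arctan2(*(q[1]-q[0])[[1,0]])),np.linalg.norm(q[1]-q[0]))
for p in [(105,72),(556,88)]: print('base',onz(w,*c(*p),.004))
for p in [(131,125),(527,140),(122,302)]: print('screws',onz(w,*c(*p),.006))
for n,p in [('plate end edge',(163,112)),('board near outer',(193,585)),('board inner near',(207,585)),('edge robot side',(165,150)),('edge robot',(180,370)),('inner',(178,100)),('inner2',(196,370))]: print(n,onz(w,*d(*p),.1))
```

```text
handles [ 0.41906706 -0.29768969  0.19      ] [ 0.4826206  -0.30675318  0.19      ] [ 0.45084383 -0.30222144  0.19      ] 0.06419657236333139 -8.116333891257042
rim back [array([ 0.4147434 , -0.27654271,  0.046     ]), array([ 0.49364742, -0.28989558,  0.046     ])] -9.605121700689892 0.08002589328968052
base [ 0.40229953 -0.26003456  0.004     ]
base [ 0.50943409 -0.27602185  0.004     ]
screws [ 0.40696391 -0.27307476  0.006     ]
screws [ 0.50131512 -0.28740197  0.006     ]
screws [ 0.39864868 -0.31612543  0.006     ]
plate end edge [ 0.60372192 -0.20481233  0.1       ]
board near outer [ 0.6228247  -0.42750743  0.1       ]
board inner near [ 0.62972669 -0.42827762  0.1       ]
edge robot side [ 0.60484781 -0.21991055  0.1       ]
edge robot [ 0.61356315 -0.31621721  0.1       ]
inner [ 0.60977205 -0.20086021  0.1       ]
inner2 [ 0.62079621 -0.31703439  0.1       ]
```

>>> move_arm(
  motion=[
    [[0.004, -0.0085, -0.03], [0, 0, -2], 100],
    [[0, 0, -0.03], [0, 0, 0], 100],
    [[0, 0, 0], [0, 0, 0], 100],
  ],
)

```text
t: 1.82
ee_pos: [0.4462, -0.3066, 0.2803]
orientation: [0.707, -0.058, 0.053, -0.703]
force: [0.1, 0.5, 0.3]
opening: 0.0855
```

Run:
```python
from h import *
from scipy.spatial.transform import Rotation as Q
s=arm.get_state();r=Q.from_quat(s['orientation']).as_matrix();print(s['t'],s['ee_pos'],r.round(4),s['force'])
print(np.degrees(np.arctan2(r[1,0],r[0,0])), np.degrees(Q.from_matrix(r).as_rotvec()))
w=snap('wrist','w2')
```

```text
1.825 [ 0.4462031  -0.3066286   0.28031334] [[ 0.9875 -0.0073  0.1576]
 [-0.1577 -0.0046  0.9875]
 [-0.0065 -1.     -0.0057]] [0.14289917 0.52059839 0.29641395]
-9.071285358985438 [-90.0889287    7.43848434  -6.8162386 ]
```

View pics/w2.png

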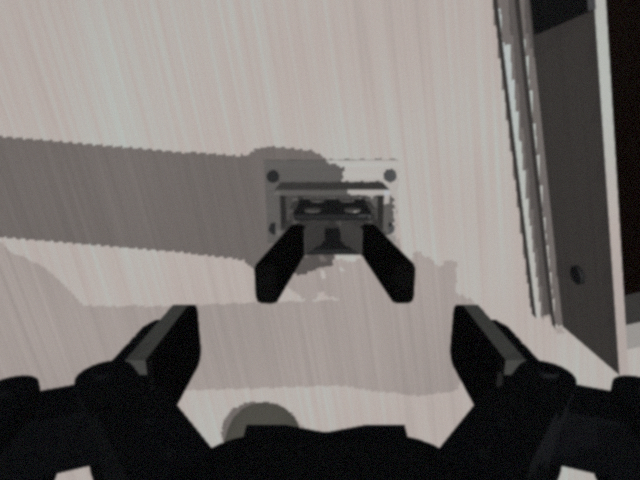

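>>> move_arm(
  motion=[
    [[0.0043, 0.0046, 0], [0.25, -0.4, 0.5], 100],
    [[0, 0, 0], [0, 0, 0], 100],
  ],
)

```text
t: 2.12
ee_pos: [0.452, -0.3033, 0.2841]
orientation: [0.706, -0.052, 0.055, -0.704]
force: [-0.7, 0.3, 0.1]
opening: 0.0856
```

>>> move_arm(
  motion=[
    [[-0.001, 0.001, -0.025], [0, 0, 0], 100],
    [[0, 0, -0.025], [0, 0, 0], 100],
    [[0, 0, -0.01], [0, 0, 0], 100],
    [[0, 0, 0], [0, 0, 0], 100],
  ],
)

```text
t: 2.62
ee_pos: [0.4531, -0.3037, 0.227]
orientation: [0.708, -0.05, 0.057, -0.702]
force: [-0.7, 0.1, -0.3]
opening: 0.0855
```

```bash
cat > st.py <<'E'
from h import *
from scipy.spatial.transform import Rotation as Q
def st():
    s=arm.get_state();r=Q.from_quat(s['orientation']).as_matrix()
    print('t',round(s['t'],3),'p',s['ee_pos'].round(4),'yaw',round(np.degrees(np.arctan2(r[1,0],r[0,0])),2),'approach',r[:,1].round(4),'F',s['force'].round(2),'M',s['wrist_torque'].round(2),'open',round(s['opening'],4))
    d=np.degrees(np.cross(r[:,1],[0,0,-1])); print('level turn',d.round(2))
    return s,r
E
python3 - <<'E'
from st import *
st();snap('wrist','w3');snap('scene','s3')
im=cv2.imread('pics/s3.png'); cv2.imwrite('pics/c8.png',cv2.resize(im[180:400,130:330],None,fx=2.7,fy=2.7))
E
```

```text
t 2.625 p [ 0.4531 -0.3037  0.227 ] yaw -8.66 approach [ 0.0102 -0.0095 -0.9999] F [-0.69  0.12 -0.33] M [0.01 0.01 0.05] open 0.0855
level turn [0.54 0.59 0.  ]
```

View pics/w3.png

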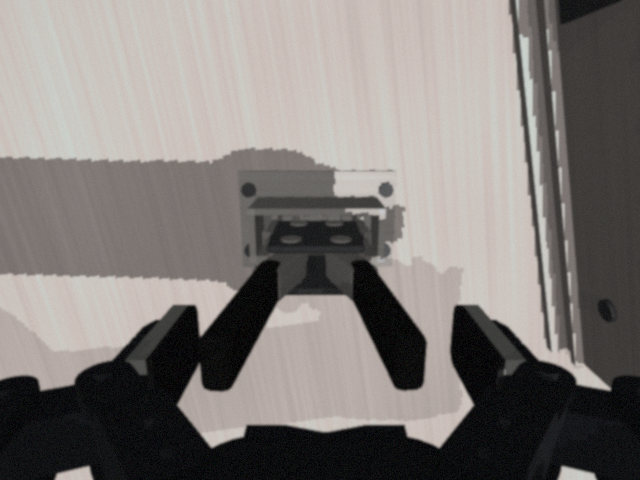

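View pics/c8.png

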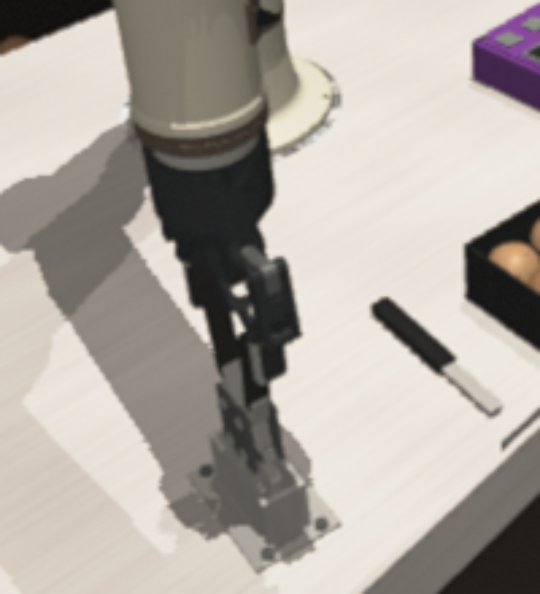

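>>> move_arm(
  motion=[
    [[-0.003, 0.0015, -0.013], [0.5, 0.6, 0], 100],
    [[0, 0, 0], [0, 0, 0], 85],
    [[0, 0, 0], [0, 0, 0], 78],
  ],
)

```text
t: 3.1
ee_pos: [0.451, -0.3029, 0.2154]
orientation: [0.706, -0.053, 0.054, -0.704]
force: [-0.3, 0.6, -0.2]
opening: 0.0664
```

Run:
```python
from st import *
st();snap('wrist','w4')
```

```text
t 3.1 p [ 0.451  -0.3029  0.2154] yaw -8.69 approach [ 0.0019 -0.0026 -1.    ] F [-0.29  0.61 -0.2 ] M [ 0.04  0.05 -0.  ] open 0.0664
level turn [0.15 0.11 0.  ]
```

View pics/w4.png

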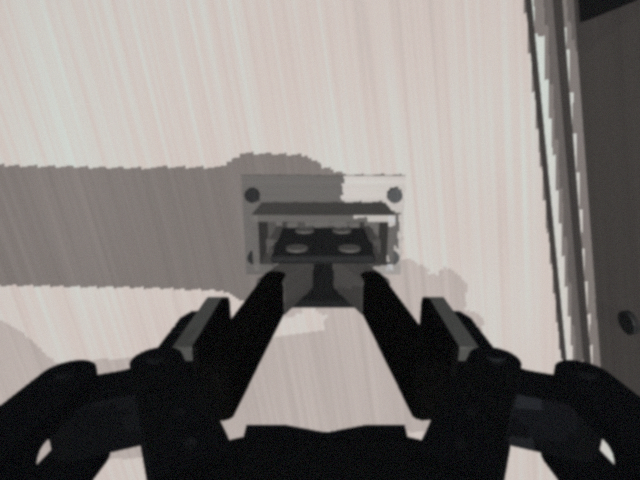

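>>> move_arm(
  motion=[
    [[0, 0, 0], [0, 0, 0], 72],
    [[0, 0, 0], [0, 0, 0], 70],
    [[0, 0, 0], [0, 0, 0], 70],
    [[0, 0, 0], [0, 0, 0], 70],
  ],
)

```text
t: 3.65
ee_pos: [0.4529, -0.3037, 0.2179]
orientation: [0.707, -0.051, 0.056, -0.703]
force: [0.9, -0.1, 0.1]
opening: 0.0598
```

Run:
```python
from st import *
st();snap('wrist','w5')
```

```text
t 3.65 p [ 0.4529 -0.3037  0.2179] yaw -8.68 approach [ 0.0059 -0.0059 -1.    ] F [ 0.87 -0.06  0.08] M [ 0.03 -0.08 -0.02] open 0.0598
level turn [0.34 0.34 0.  ]
```

View pics/w5.png

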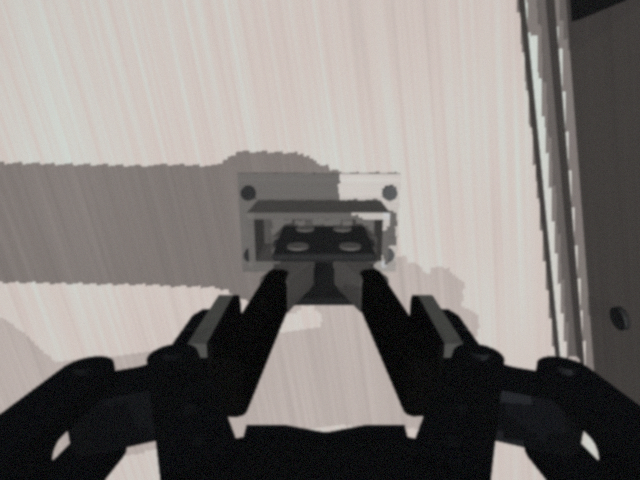

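>>> move_arm(
  motion=[
    [[-0.002, 0.001, -0.004], [0.3, 0.3, 0], 70],
    [[0, 0, 0.01], [0, 0, 0], 70],
    [[0, 0, 0.015], [0, 0, 0], 70],
    [[0, 0, 0.015], [0, 0, 0], 70],
  ],
)

```text
t: 4.2
ee_pos: [0.4509, -0.3025, 0.2556]
orientation: [-0.705, 0.053, -0.053, 0.705]
force: [0.3, -0.5, -2.0]
opening: 0.0598
```

Run:
```python
from st import *
st();snap('wrist','w6');snap('scene','s6');snap('side','d6')
a=cv2.imread('pics/s6.png');b=cv2.imread('pics/d6.png')
cv2.imwrite('pics/c9.png',np.hstack([cv2.resize(a[220:400,150:290],(400,514)),cv2.resize(b[100:240,340:449],(400,514))]))
```

```text
t 4.2 p [ 0.4509 -0.3025  0.2556] yaw -8.66 approach [-2.e-04  4.e-04 -1.e+00] F [ 0.27 -0.55 -2.  ] M [ 0.01 -0.05 -0.01] open 0.0598
level turn [-0.02 -0.01 -0.  ]
```

View pics/c9.png

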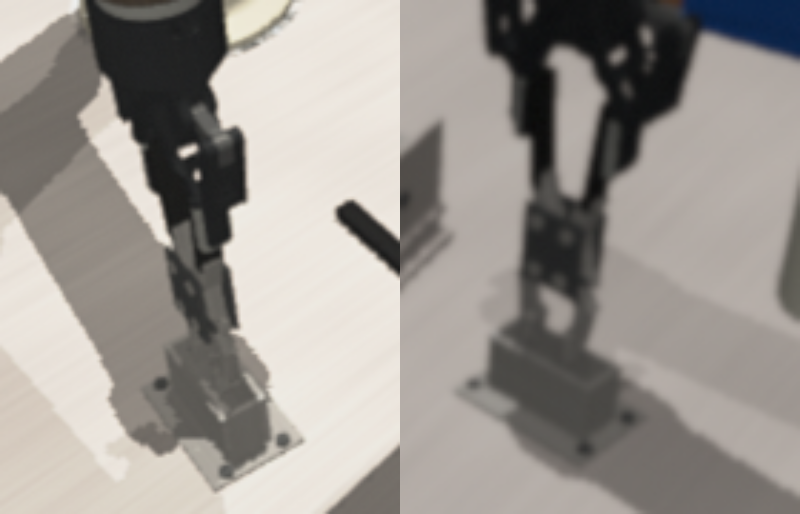

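View pics/w6.png

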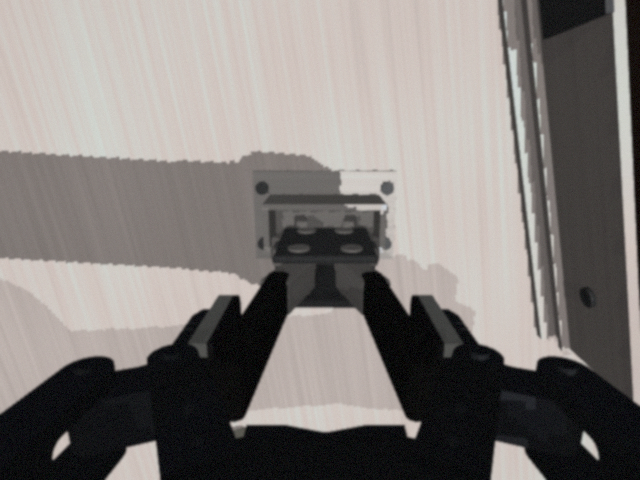

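>>> move_arm(
  motion=[
    [[0, 0, 0.03], [0, 0, 0], 70],
    [[0, 0, 0.04], [0, 0, 0], 70],
    [[0, 0, 0.04], [0, 0, 0], 70],
    [[0.03, 0.026, 0.01], [0, 0, 3], 70],
    [[0.03, 0.026, 0], [0, 0, 3], 70],
    [[0.03, 0.026, 0], [0, 0, 3], 70],
    [[0.03, 0.026, 0], [0, 0, 3], 70],
    [[0.02, 0.02, 0], [0, 0, 1.5], 70],
    [[0, 0, 0], [0, 0, 0], 70],
  ],
)

```text
t: 5.48
ee_pos: [0.5905, -0.1761, 0.3749]
orientation: [-0.706, -0.028, 0.032, 0.707]
force: [0.4, 0.2, -2.6]
opening: 0.0599
```

Run:
```python
from st import *
st();snap('wrist','w7');snap('scene','s7');snap('side','d7')
```

```text
t 5.475 p [ 0.5905 -0.1761  0.3749] yaw 4.91 approach [-6.2e-03  4.0e-04 -1.0e+00] F [ 0.39  0.21 -2.65] M [ 0.17 -0.01 -0.03] open 0.0599
level turn [-0.02 -0.36 -0.  ]
```

View pics/w7.png

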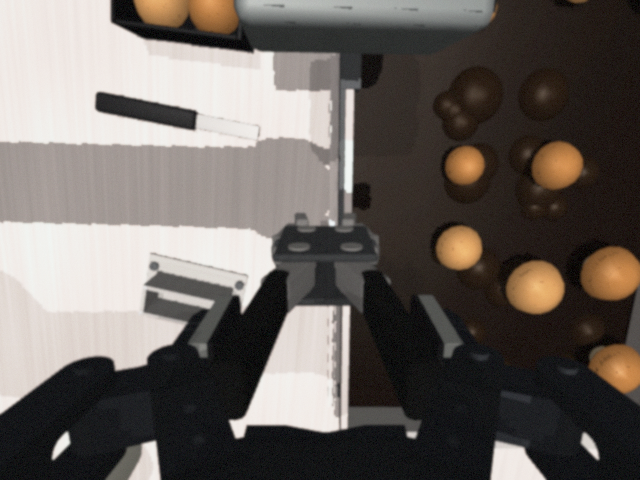

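View pics/s7.png

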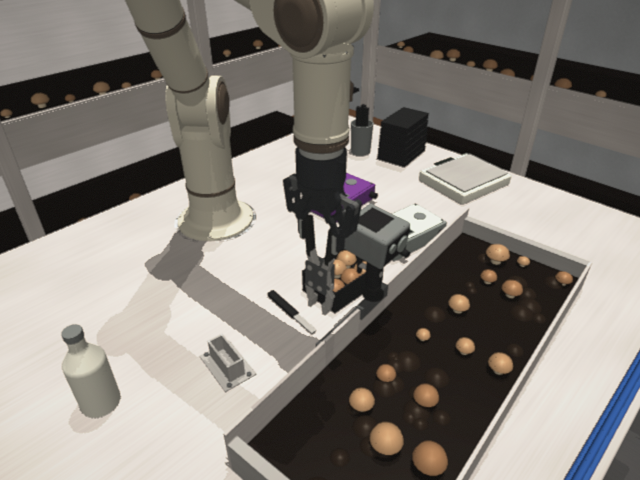

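View pics/d7.png

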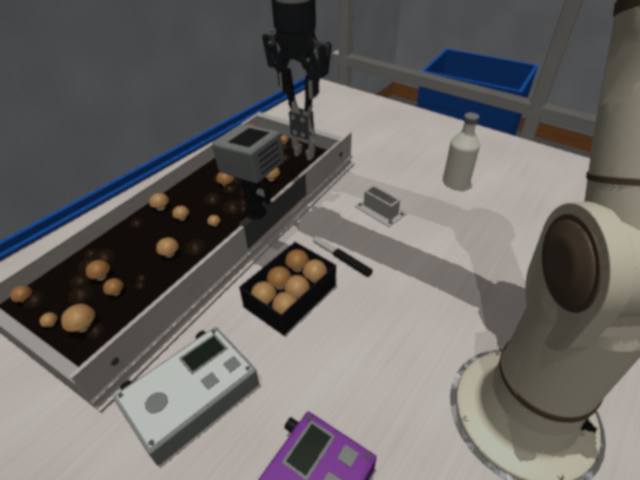

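Run:
```python
from h import *
w=cv2.imread('pics/w7.png');a=cv2.imread('pics/s7.png');b=cv2.imread('pics/d7.png')
cv2.imwrite('pics/c10.png',cv2.resize(w[40:300,260:400],None,fx=2.3*1.8,fy=2.3,interpolation=cv2.INTER_CUBIC))
cv2.imwrite('pics/c11.png',np.hstack([cv2.resize(a[230:350,270:350],(400,600),interpolation=cv2.INTER_CUBIC),cv2.resize(b[70:220,260:360],(400,600),interpolation=cv2.INTER_CUBIC)]))
```

```text
(no output)
```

View pics/c10.png

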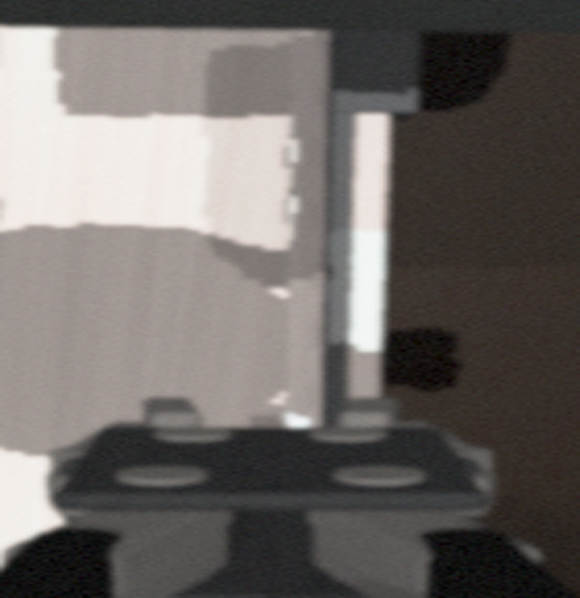

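View pics/c11.png

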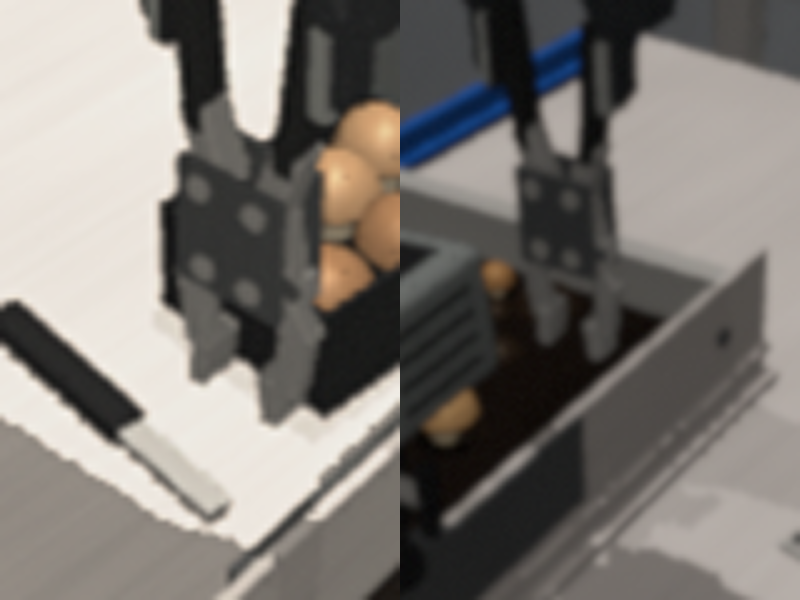

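Run:
```python
from h import *
w=load('w7');a=load('s7');b=load('d7')
cs=lambda x,y:(270+x/5,230+y/5)
cd=lambda x,y:(260+(x-400)/4,70+y/4)
cw=lambda x,y:(260+x/4.14,40+y/2.3)
j1=tri(a,cs(210,378),b,cd(602,356));j2=tri(a,cs(282,420),b,cd(550,342));print('jaws',j1,j2,(j1[0]+j2[0])/2)
for z in (.16,.175,): print('jaw wrist',z,onz(w,*cw(172,403),z),onz(w,*cw(368,403),z))
for n,p in [('plate',(330,200)),('board in',(388,200)),('pl/board',(352,200)),('plate2',(328,300)),('in2',(384,300)),('plate free',(340,345)),('hook',(370,108)),('plate 390',(326,390))]: print(n,onz(w,*cw(*p),.1).round(4))
for p in [(.601,-.170,.1),(.604,-.2048,.1)]:
  u,v=proj(w,p);print((u-260)*4.14,(v-40)*2.3)
```

```text
jaws (array([ 0.57081159, -0.18374614,  0.16085794]), np.float64(0.005804448355147131)) (array([ 0.60390722, -0.18016971,  0.1595444 ]), np.float64(0.005192598862453133)) [ 0.5873594  -0.18195793  0.16020117]
jaw wrist 0.16 [ 0.57261713 -0.16906548  0.16      ] [ 0.60512483 -0.16624745  0.16      ]
jaw wrist 0.175 [ 0.57330561 -0.16592259  0.175     ] [ 0.60409606 -0.16325341  0.175     ]
plate [ 0.5949 -0.1081  0.1   ]
board in [ 0.606  -0.1072  0.1   ]
pl/board [ 0.5991 -0.1078  0.1   ]
plate2 [ 0.5977 -0.142   0.1   ]
in2 [ 0.6087 -0.1411  0.1   ]
plate free [ 0.6016 -0.1577  0.1   ]
hook [ 0.5995 -0.0778  0.1   ]
plate 390 [ 0.6004 -0.1742  0.1   ]
331.14141905143725 378.7552286977875
329.71155299462 472.05438026652104
```

>>> move_arm(
  motion=[
    [[0.015, 0.007, 0], [0, -0.35, 0], 70],
    [[0, 0, -0.02], [0, 0, 0], 70],
    [[0, 0, -0.012], [0, 0, 0], 70],
  ],
)

```text
t: 6.0
ee_pos: [0.6037, -0.176, 0.3413]
orientation: [0.708, 0.026, -0.027, -0.705]
force: [-0.1, 0.3, -1.5]
opening: 0.0599
```

Run:
```python
from st import *
st();snap('wrist','w8');snap('scene','s8');snap('side','d8')
w=cv2.imread('pics/w8.png');a=cv2.imread('pics/s8.png');b=cv2.imread('pics/d8.png')
cv2.imwrite('pics/c12.png',cv2.resize(w[40:300,260:400],None,fx=2.3*1.8,fy=2.3,interpolation=cv2.INTER_CUBIC))
cv2.imwrite('pics/c13.png',np.hstack([cv2.resize(a[240:360,280:360],(400,600),interpolation=cv2.INTER_CUBIC),cv2.resize(b[70:220,260:360],(400,600),interpolation=cv2.INTER_CUBIC)]))
```

```text
t 6.0 p [ 0.6037 -0.176   0.3413] yaw 4.27 approach [-7.0e-04 -4.8e-03 -1.0e+00] F [-0.08  0.28 -1.52] M [-0.07  0.02  0.03] open 0.0599
level turn [ 0.28 -0.04  0.  ]
```

View pics/c12.png

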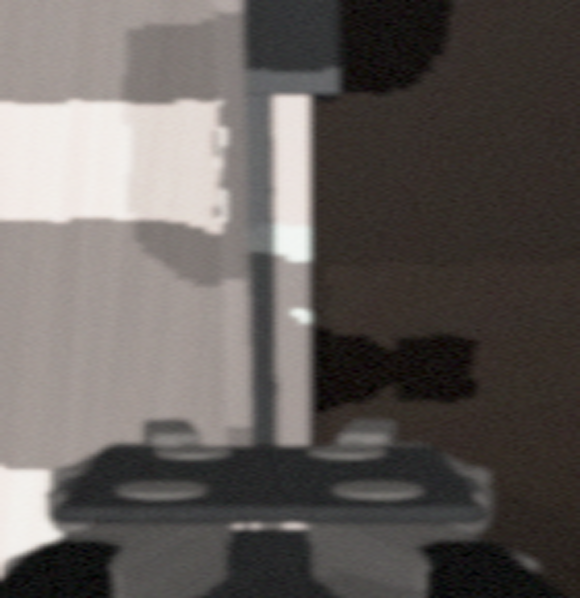

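View pics/c13.png

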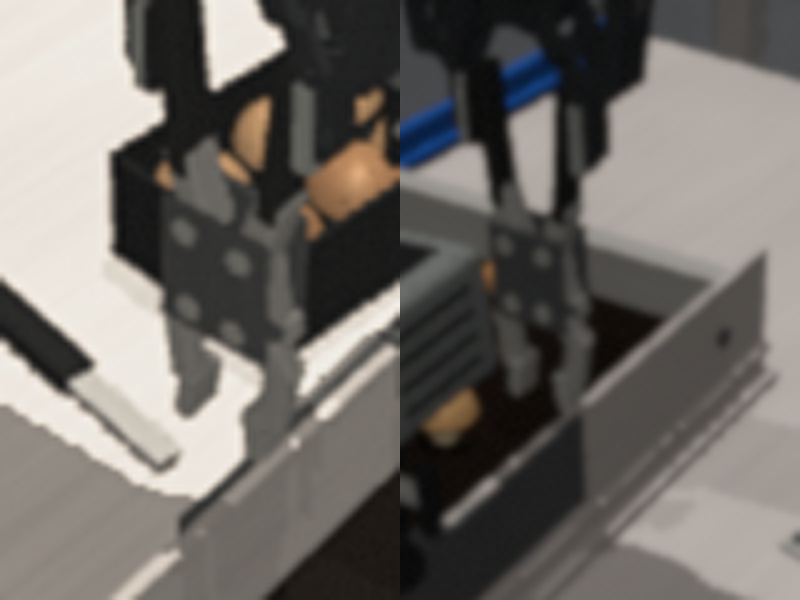

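Run:
```python
from h import *
w=load('w8')
cw=lambda x,y:(260+x/4.14,40+y/2.3)
print('jaw',onz(w,*cw(172,428),.127),onz(w,*cw(368,428),.127))
for n,p in [('plate',(254,430)),('in',(314,430)),('plate200',(248,180)),('in200',(312,180)),('hook',(290,92)) ]: print(n,onz(w,*cw(*p),.1).round(4))
```

```text
jaw [ 0.5876359  -0.17738172  0.127     ] [ 0.62033078 -0.1749461   0.127     ]
plate [ 0.6016 -0.1835  0.1   ]
in [ 0.6125 -0.1826  0.1   ]
plate200 [ 0.5949 -0.1045  0.1   ]
in200 [ 0.6058 -0.1037  0.1   ]
hook [ 0.6001 -0.0786  0.1   ]
```

>>> move_arm(
  motion=[
    [[0.002, 0.007, 0], [0.25, 0, 0.6], 70],
    [[0, 0, 0], [0, 0, 0], 70],
  ],
)

```text
t: 6.4
ee_pos: [0.6063, -0.1676, 0.3429]
orientation: [-0.706, -0.031, 0.03, 0.707]
force: [-0.1, 0.4, -1.8]
opening: 0.0599
```

Run:
```python
from st import *
st()
```

```text
t 6.4 p [ 0.6063 -0.1676  0.3429] yaw 4.97 approach [ 7.e-04  8.e-04 -1.e+00] F [-0.05  0.35 -1.78] M [ 0.06 -0.02 -0.01] open 0.0599
level turn [-0.05  0.04  0.  ]
```

Aligned. Going down in two stages.

>>> move_arm(
  motion=[
    [[0, 0, -0.015], [0, 0, 0], 70],
    [[0, 0, -0.015], [0, 0, 0], 70],
    [[0, 0, -0.01], [0, 0, 0], 70],
  ],
)

```text
t: 6.78
ee_pos: [0.6066, -0.1679, 0.3012]
orientation: [0.707, 0.031, -0.03, -0.706]
force: [-0.2, 0.1, -2.6]
opening: 0.0596
```

Run:
```python
from st import *
st();snap('wrist','w9');snap('scene','s9');snap('side','d9')
w=cv2.imread('pics/w9.png');a=cv2.imread('pics/s9.png');b=cv2.imread('pics/d9.png')
cv2.imwrite('pics/c14.png',np.hstack([cv2.resize(a[240:380,280:360],(340,595),interpolation=cv2.INTER_CUBIC),cv2.resize(w[90:300,260:400],(397,595),interpolation=cv2.INTER_CUBIC)]))
```

```text
t 6.775 p [ 0.6066 -0.1679  0.3012] yaw 4.95 approach [ 2.3e-03 -5.0e-04 -1.0e+00] F [-0.16  0.06 -2.64] M [ 0.05 -0.01  0.03] open 0.0596
level turn [0.03 0.13 0.  ]
```

View pics/c14.png

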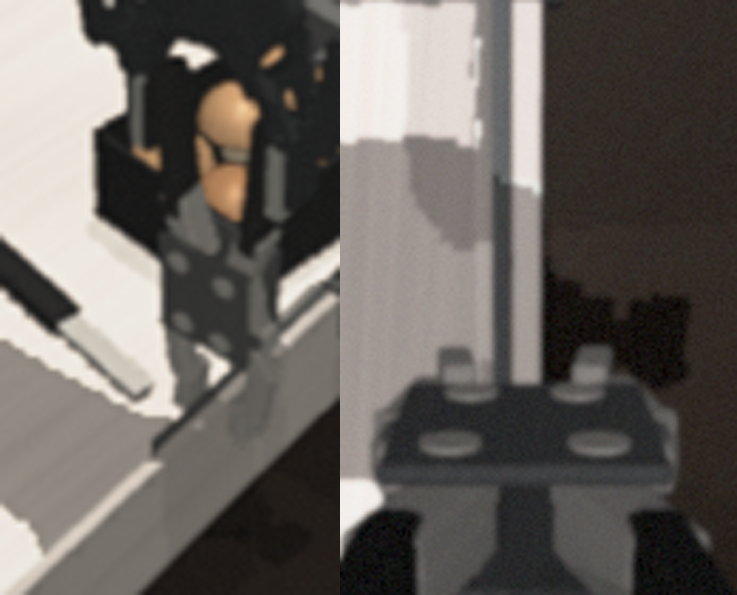

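>>> move_arm(
  motion=[
    [[-0.001, -0.001, -0.015], [0, 0.1, 0], 70],
    [[0, 0, -0.01], [0, 0, 0], 70],
    [[0, 0, -0.003], [0, 0, 0], 70],
  ],
)

```text
t: 7.3
ee_pos: [0.6059, -0.1689, 0.2725]
orientation: [0.707, 0.031, -0.03, -0.706]
force: [0.9, -0.1, -2.0]
opening: 0.0599
```

Run:
```python
from st import *
st();snap('wrist','w10');snap('scene','s10');snap('side','d10')
w=cv2.imread('pics/w10.png');a=cv2.imread('pics/s10.png');b=cv2.imread('pics/d10.png')
cv2.imwrite('pics/c15.png',np.hstack([cv2.resize(a[240:380,280:360],(340,595),interpolation=cv2.INTER_CUBIC),cv2.resize(b[100:240,240:340],(425,595),interpolation=cv2.INTER_CUBIC)]))
```

```text
t 7.3 p [ 0.6059 -0.1689  0.2725] yaw 4.94 approach [ 1.2e-03 -2.0e-04 -1.0e+00] F [ 0.86 -0.12 -2.02] M [ 0.05 -0.02  0.06] open 0.0599
level turn [0.01 0.07 0.  ]
```

View pics/c15.png

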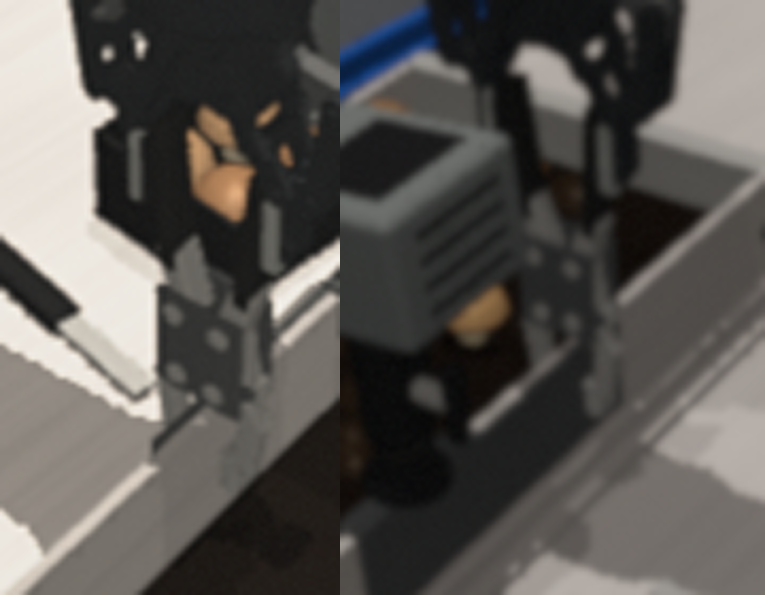

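View pics/w10.png

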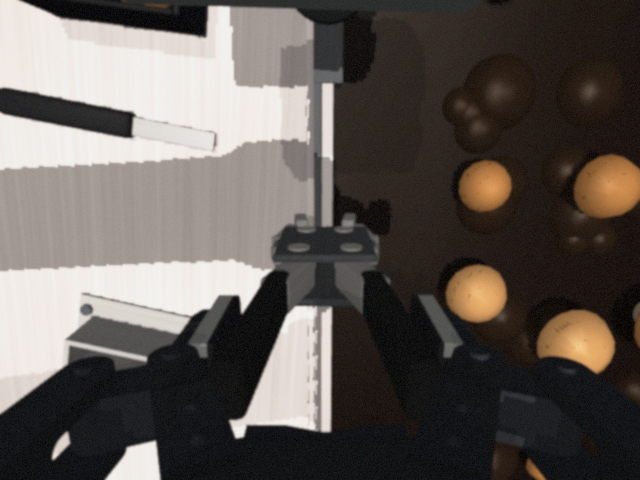

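>>> move_arm(
  motion=[
    [[0, 0, 0], [0, 0, 0], 65],
    [[0, 0, 0.0005], [0, 0, 0], 60],
    [[0, 0, 0.0005], [0, 0, 0], 56],
    [[0, 0, 0.0005], [0, 0, 0], 52],
  ],
)

```text
t: 7.95
ee_pos: [0.6055, -0.1693, 0.2756]
orientation: [0.707, 0.031, -0.03, -0.706]
force: [-0.5, 0.7, -2.6]
opening: 0.0446
```

Run:
```python
from st import *
st();snap('wrist','w11')
```

```text
t 7.95 p [ 0.6055 -0.1693  0.2756] yaw 4.92 approach [ 7.0e-04 -1.6e-03 -1.0e+00] F [-0.54  0.67 -2.62] M [-0.1   0.24 -0.03] open 0.0446
level turn [0.09 0.04 0.  ]
```

View pics/w11.png

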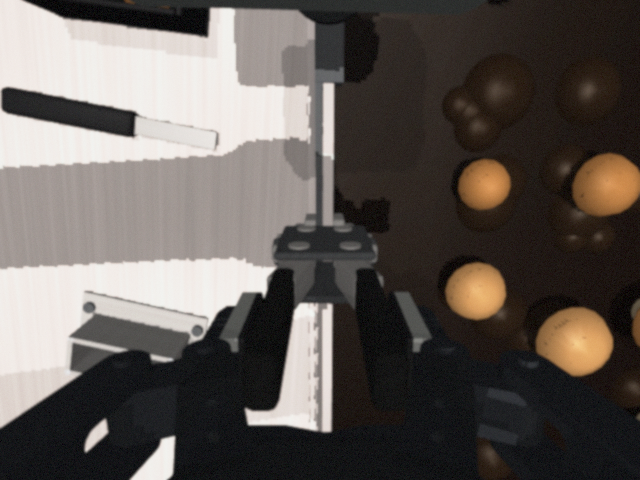

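>>> move_arm(
  motion=[
    [[0, 0, 0], [0, 0, 0], 47],
    [[0, 0, 0], [0, 0, 0], 43],
    [[0, 0, 0], [0, 0, 0], 39],
    [[0, 0, 0], [0, 0, 0], 35],
    [[0, 0, 0], [0, 0, 0], 31],
    [[0, 0, 0], [0, 0, 0], 27],
    [[0, 0, 0], [0, 0, 0], 27],
  ],
)

```text
t: 8.88
ee_pos: [0.6066, -0.1691, 0.2787]
orientation: [0.708, 0.032, -0.029, -0.705]
force: [-2.4, 0.1, 4.8]
opening: 0.0271
```

Run:
```python
from st import *
st();snap('wrist','w12')
```

```text
t 8.875 p [ 0.6066 -0.1691  0.2787] yaw 4.91 approach [ 0.0039 -0.0032 -1.    ] F [-2.44  0.07  4.8 ] M [-0.03  0.74 -0.03] open 0.0271
level turn [0.18 0.22 0.  ]
```

View pics/w12.png

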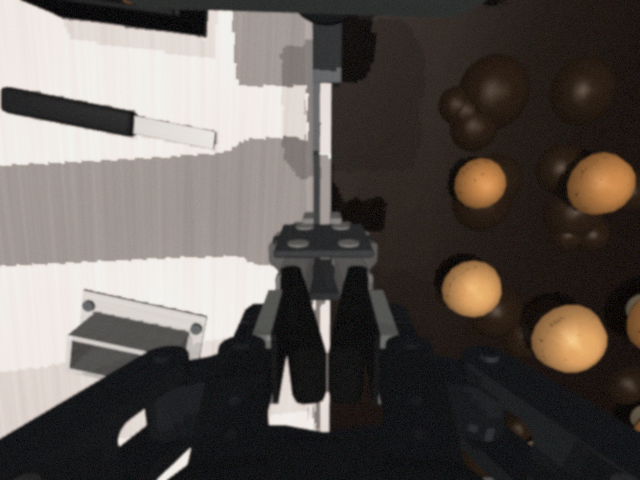

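>>> move_arm(
  motion=[
    [[0, 0, -0.001], [0.1, 0.1, 0], 22],
    [[0, 0, -0.0005], [0, 0, 0], 22],
    [[0, 0, 0], [0, 0, 0], 35],
    [[0, 0, 0], [0, 0, 0], 45],
    [[0, 0, 0], [0, 0, 0], 55],
  ],
)

```text
t: 9.55
ee_pos: [0.6077, -0.169, 0.2777]
orientation: [0.707, 0.032, -0.029, -0.706]
force: [-0.3, 0.1, -0.4]
opening: 0.0467
```

Run:
```python
from st import *
st();snap('wrist','w13')
```

```text
t 9.55 p [ 0.6077 -0.169   0.2777] yaw 4.93 approach [ 0.005  -0.0013 -1.    ] F [-0.35  0.14 -0.4 ] M [-0.    0.04  0.02] open 0.0467
level turn [0.07 0.29 0.  ]
```

View pics/w13.png

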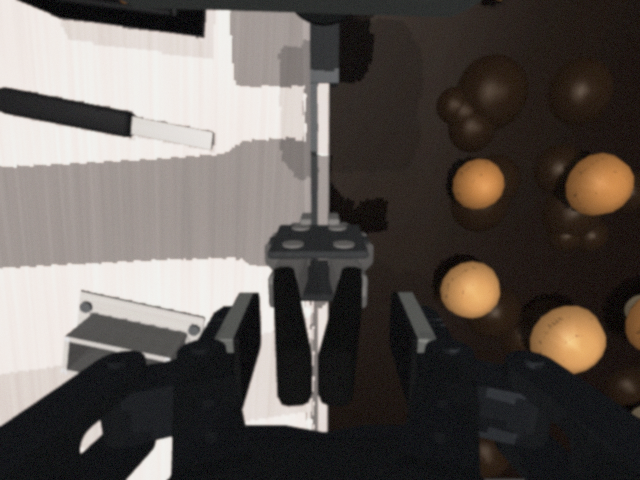

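>>> move_arm(
  motion=[
    [[-0.001, 0, 0], [0, 0.2, 0], 68],
    [[0, 0, 0.01], [0, 0, 0], 72],
    [[0, 0, 0.03], [0, 0, 0], 72],
    [[0, 0, 0.04], [0, 0, 0], 72],
    [[-0.01, 0, 0.05], [0, 0, 0], 72],
    [[-0.02, 0, 0.04], [0, 0, 0], 72],
  ],
)

```text
t: 10.35
ee_pos: [0.5755, -0.1682, 0.4511]
orientation: [-0.705, -0.03, 0.032, 0.707]
force: [0.4, -1.6, 0.5]
opening: 0.0614
```

Run:
```python
from st import *
s,r=st();print(s['q']);snap('wrist','w14');snap('side','d14');snap('scene','s14')
a=cv2.imread('pics/s14.png');b=cv2.imread('pics/d14.png');w=cv2.imread('pics/w14.png')
cv2.imwrite('pics/c16.png',np.hstack([cv2.resize(a[190:370,260:420],(400,450)),cv2.resize(b[90:230,220:344],(400,450))]))
```

```text
t 10.35 p [ 0.5755 -0.1682  0.4511] yaw 5.04 approach [-0.002   0.0025 -1.    ] F [ 0.41 -1.56  0.46] M [-0.03 -0.    0.02] open 0.0614
level turn [-0.14 -0.12 -0.  ]
[ 0.91526474  0.40915308 -0.9307364   1.47290223  0.32585518  1.42543618
  0.06460598]
```

View pics/c16.png

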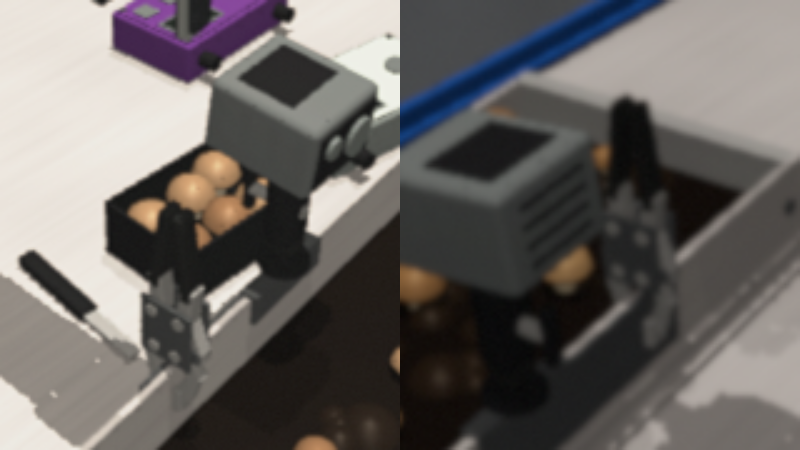

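View pics/w14.png

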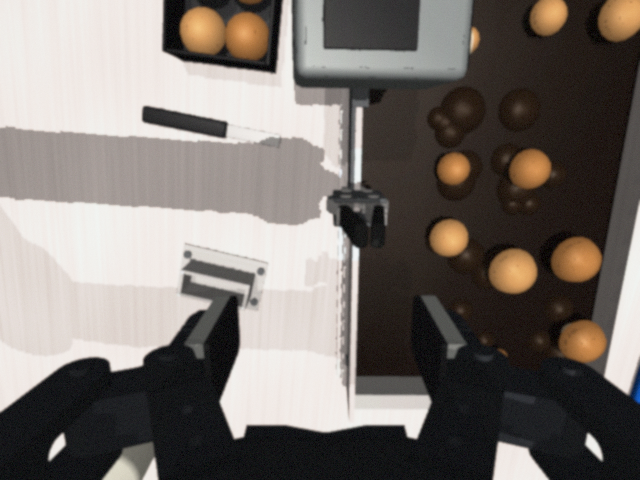

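>>> move_arm(
  motion=[
    [[-0.005, 0.03, 0], [0, 0, 0], 0],
    [[-0.011, 0.045, 0], [0, 0, 2], 0],
    [[-0.011, 0.045, 0], [0, 0, 2], 0],
    [[-0.011, 0.045, 0], [0, 0, 2], 0],
    [[-0.011, 0.045, 0], [0, 0, 2], 0],
    [[-0.011, 0.045, 0], [0, 0, 2], 0],
    [[-0.011, 0.045, 0], [0, 0, 2], 0],
    [[-0.011, 0.045, -0.02], [0, 0, 2], 0],
    [[-0.011, 0.045, -0.04], [0, 0, 2], 0],
    [[-0.011, 0.04, -0.05], [0, 0, 2], 0],
    [[-0.01, 0.03, -0.04], [0, 0, 2], 0],
    [[0, 0.0, 0], [0, 0, 0], 0],
  ],
)

```text
t: 12.0
ee_pos: [0.4543, 0.2998, 0.2916]
orientation: [-0.689, -0.153, 0.158, 0.69]
force: [-0.4, -0.8, 0.5]
opening: 0.0002
```

Run:
```python
from st import *
s,r=st();print(s['q'].round(2));w=snap('wrist','w15')
print(proj(w,[.4552,.3475,.054]),tri(load('s14'),(332,274),load('d14'),(291.9,121.1)))
```

```text
t 12.0 p [0.4543 0.2998 0.2916] yaw 25.44 approach [-7.8e-03  2.0e-04 -1.0e+00] F [-0.42 -0.83  0.51] M [-0.02 -0.02 -0.01] open 0.0002
level turn [-0.01 -0.45 -0.  ]
[ 0.18  0.5  -1.05  1.81  0.47  1.12 -0.59]
[356.16587812 162.95932207] (array([ 0.60482722, -0.16907787,  0.24656303]), np.float64(0.0064741531810145955))
```

View pics/w15.png

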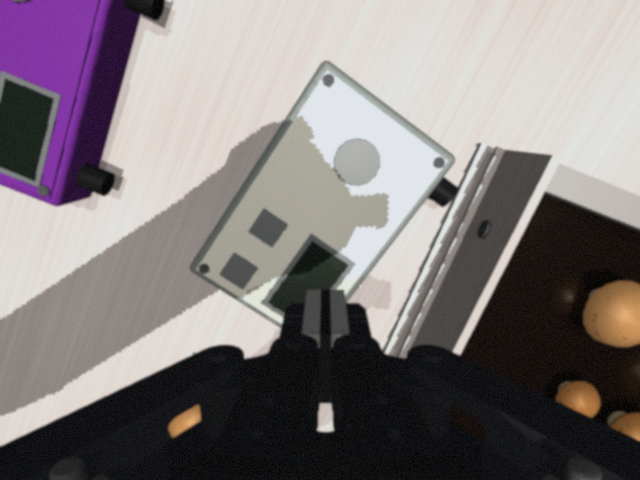

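>>> move_arm(
  motion=[
    [[0.001, 0.048, -0.02], [0, -0.45, 0], 0],
    [[0, 0, -0.04], [0, 0, 0], 0],
    [[0, 0, -0.04], [0, 0, 0], 0],
    [[0, 0, -0.02], [0, 0, 0], 0],
    [[0, 0, 0], [0, 0, 0], 0],
  ],
)

```text
t: 12.68
ee_pos: [0.4663, 0.3436, 0.1751]
orientation: [0.691, 0.154, -0.145, -0.691]
force: [0.7, -0.2, 0.2]
opening: -0.0
```

Run:
```python
from st import *
s,r=st();w=snap('wrist','w16');snap('side','d16')
b=cv2.imread('pics/d16.png');ww=cv2.imread('pics/w16.png')
cv2.imwrite('pics/c17.png',np.hstack([cv2.resize(b[330:460,90:220],(400,400)),cv2.resize(ww[140:400,190:450],(400,400))]))
```

```text
t 12.675 p [0.4663 0.3436 0.1751] yaw 24.41 approach [ 0.0127  0.0021 -0.9999] F [ 0.7  -0.19  0.19] M [ 0.05  0.05 -0.08] open -0.0
level turn [-0.12  0.73  0.  ]
```

View pics/c17.png

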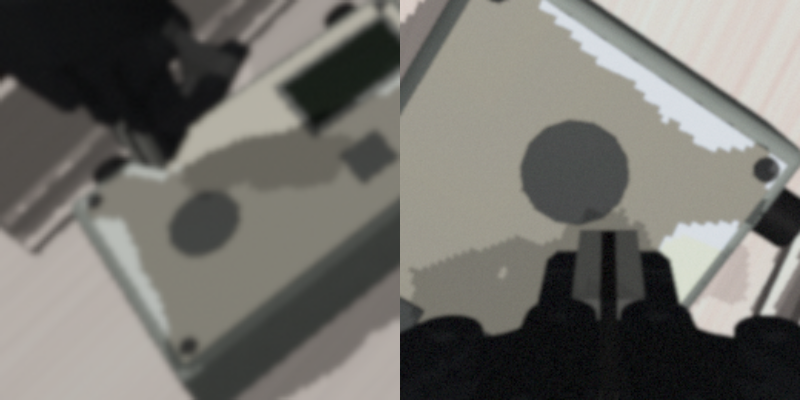

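Run:
```python
from st import *
w=load('w16');print(onz(w,303.8,251.8,.054))
w=load('w15');print(onz(w,356.5,162,.054))
```

```text
[0.45516435 0.34899727 0.054     ]
[0.45511311 0.34821296 0.054     ]
```

>>> move_arm(
  motion=[
    [[-0.011, 0.005, 0], [-0.1, 0.7, 0], 0],
    [[0, 0, -0.02], [0, 0, 0], 0],
    [[0, 0, -0.01], [0, 0, 0], 0],
  ],
)

```text
t: 13.15
ee_pos: [0.4569, 0.3512, 0.149]
orientation: [-0.69, -0.152, 0.146, 0.693]
force: [0.2, 0.1, 0.7]
opening: 0.0001
```

Run:
```python
from st import *
s,r=st();w=snap('wrist','w17')
ww=cv2.imread('pics/w17.png')
cv2.imwrite('pics/c18.png',cv2.resize(ww[140:400,190:450],(500,500)))
```

```text
t 13.15 p [0.4569 0.3512 0.149 ] yaw 24.36 approach [ 0.0078  0.0056 -1.    ] F [0.15 0.08 0.74] M [-0.03 -0.01 -0.02] open 0.0001
level turn [-0.32  0.45  0.  ]
```

View pics/c18.png

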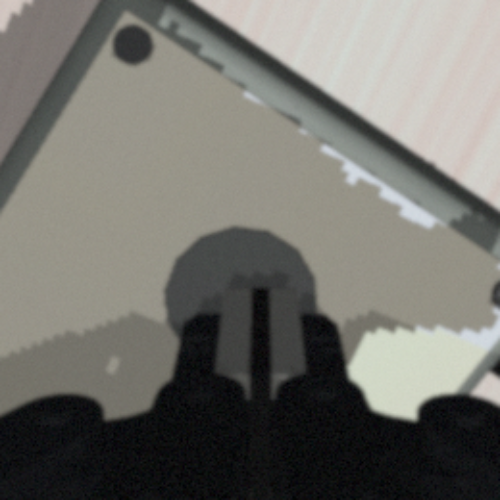

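>>> move_arm(
  motion=[
    [[-0.0025, -0.003, -0.01], [-0.3, 0.45, 0], 0],
    [[0, 0, -0.008], [0, 0, 0], 0],
  ],
)

```text
t: 13.45
ee_pos: [0.4537, 0.348, 0.1289]
orientation: [-0.691, -0.149, 0.15, 0.691]
force: [0.6, -0.3, 0.0]
opening: 0.0003
```

Run:
```python
from st import *
st()
```

```text
t 13.45 p [0.4537 0.348  0.1289] yaw 24.39 approach [-1.9e-03 -3.0e-04 -1.0e+00] F [ 0.62 -0.29  0.01] M [ 0.    0.01 -0.01] open 0.0003
level turn [ 0.02 -0.11  0.  ]
```

>>> move_arm(
  motion=[
    [[0, 0, -0.002], [0, 0, 0], 0],
    [[0, 0, -0.002], [0, 0, 0], 0],
  ],
)

```text
t: 13.7
ee_pos: [0.4536, 0.3481, 0.1257]
orientation: [0.692, 0.149, -0.15, -0.691]
force: [-6.3, -6.9, 28.9]
opening: -0.0001
```

>>> move_arm(
  motion=[
    [[0, 0, 0.01], [0, 0, 0], 0],
    [[0, 0, 0.04], [0, 0, 0], 0],
    [[0, 0, 0.05], [0, 0, 0], 0],
    [[-0.02, 0, 0.06], [0, 0, 0], 0],
    [[-0.04, 0, 0.04], [0, 0, 0], 0],
  ],
)

```text
t: 14.32
ee_pos: [0.3945, 0.3466, 0.328]
orientation: [0.692, 0.146, -0.15, -0.691]
force: [0.2, 0.3, 1.1]
opening: -0.0002
```

Run:
```python
from st import *
st()
for n,f in (('side','d20'),('scene','s20'),('wrist','w20')): snap(n,f)
a=cv2.imread('pics/s20.png');b=cv2.imread('pics/d20.png')
cv2.imwrite('pics/c20.png',np.hstack([cv2.resize(a,(400,300)),cv2.resize(b,(400,300))]))
cv2.imwrite('pics/c21.png',cv2.resize(b[80:300,200:400],(540,594)))
```

```text
t 14.325 p [0.3945 0.3466 0.328 ] yaw 24.14 approach [-0.0057 -0.0025 -1.    ] F [0.22 0.26 1.13] M [ 0.02 -0.02 -0.01] open -0.0002
level turn [ 0.14 -0.32  0.  ]
```

View pics/c20.png

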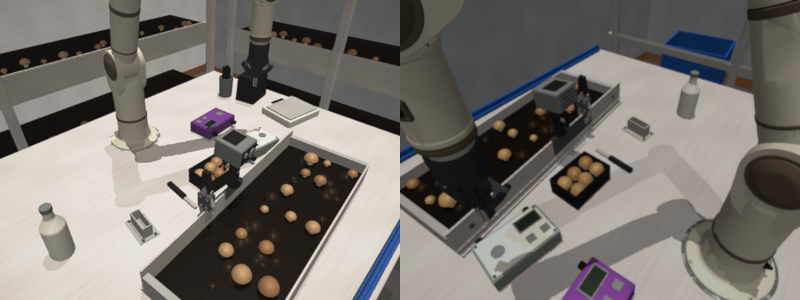

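View pics/c21.png

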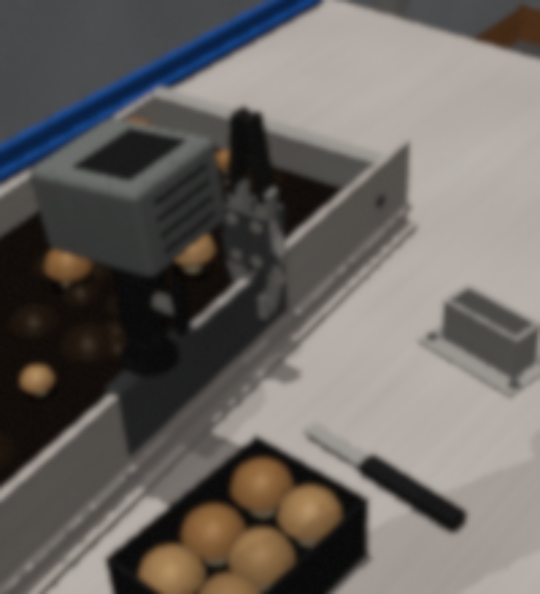

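View pics/w20.png

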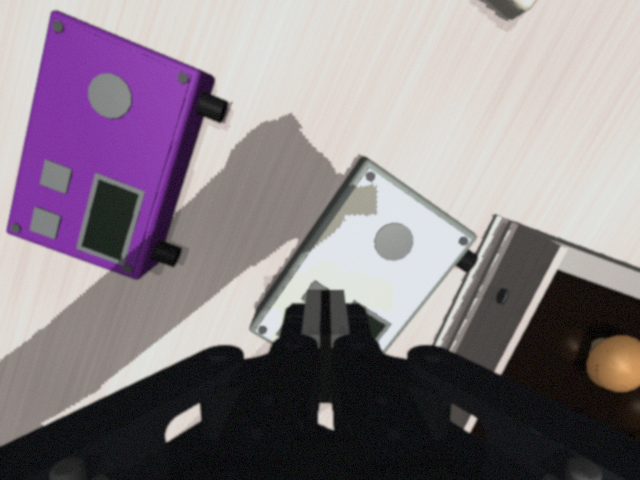

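All is in place: the pliers stay clamped with handles closed, the scanner hangs unmoved, the punnet and knife are untouched, and the arm is clear.

```bash
python3 -c "
from plant import arm
print(arm.job_done())"
```

```text
the job is handed in; nothing more can be done
None
```

I set the pliers over the bare end of the scanner's plate and squeezed them until they locked. I then let go, pressed the round key on the grey control box, and handed the job in at about 14.5 s of the 58 s allowed.

- **Clamp:** The fingers stopped at 27.1 mm, against 28 mm given for locked, and the handles stayed closed after I opened the gripper. I could not see the resistance peak itself, because I read the force only between moves. The handle ends measured 0.247 m high, which puts the jaw tips about 43 mm below the board edge. The pliers stand 36 mm from the plate's free end.
- **Start key:** I pressed about 1 mm from its measured centre. The upward force at the end of the press was 29 N, well above the 4 N contact force and under the 40 N limit. I could not read the key's travel directly. The closed fingers touched nothing else on the box, so neither square key was pressed.
- **Last pictures:** The pliers are still clamped and the scanner hangs where it did. The punnet and knife are in place, and the arm is clear of everything.
- **Disagreements:** The scene and side cameras differed by 6–10 mm in x, so I used the wrist camera for the final alignments. The arm drifted a few millimetres between moves, up to 11 mm once on the way down to the key. I corrected that before pressing.

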